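# Set up the chip tray and hold the largest chisel over it

## Task

Set up the fold-up tray by raising its three hinged walls (two long sides and the near end) upright. Then draw the largest chisel out of the leaning rack and, finishing while still holding it in the gripper, keep it still and level, lengthwise along the tray, with the middle of its blade over the middle of the tray about 15 cm above the bench and touching nothing else, so that I can brush it clean. Leave the other two chisels in the rack and the other things on the bench where they are.

Things in the scene. Friction and masses are not known exactly. Their poses are not given: they have to be found in the camera images.
- tray: plywood fold-up tray, fixed to the bench. Origin: centre of its underside; x along its length to its fixed far wall, y to its left, z up. Base board 180 (x) x 130 (y) x 12 mm; fixed wall at x = +90 to +96 mm, top 72 mm above the bench. The other three walls are hinged and start part-way down, spread outwards; raised, their tops are 72 mm above the bench
- tray_middle (a point): middle of the tray, on the top of the base board, 12 mm above the bench; same axes as the tray
- wall_left (a joint): hinged tray wall, 176 mm long, 60 mm from hinge to free edge, 6 mm thick (on the under / outer side of the hinge line). Hinge line at tray y = +65 mm, along tray x, 12 mm above the bench. 0 = flat outwards, 1.57 = upright, stop 1.60; starts 0.45-0.8, its free edge 38 mm or more up, so a finger fits under it. Stiff hinge (0.05 N m) stays where left; push it up from outside
- wall_right (a joint): hinged tray wall, 176 mm long, 60 mm from hinge to free edge, 6 mm thick (on the under / outer side of the hinge line). Hinge line at tray y = -65 mm, along tray x, 12 mm above the bench. 0 = flat outwards, 1.57 = upright, stop 1.60; starts 0.45-0.8, its free edge 38 mm or more up, so a finger fits under it. Stiff hinge (0.05 N m) stays where left; push it up from outside
- wall_near (a joint): hinged tray wall, 126 mm long, 60 mm from hinge to free edge, 6 mm thick (on the under / outer side of the hinge line). Hinge line at tray x = -90 mm (end nearer the robot), along tray y, 12 mm above the bench. 0 = flat outwards, 1.57 = upright, stop 1.60; starts 0.45-0.8, its free edge 38 mm or more up, so a finger fits under it. Stiff hinge (0.05 N m) stays where left; push it up from outside
- rack: wooden rack, fixed, 263 mm wide (y), about 115 mm high. Origin: centre of its underside below the shoulder line; x away from the robot, y left. Two slotted rails hold three chisels leaning 45 degrees at y = -75, 0, +75 mm, handles up towards the robot (-x), blades down and away. Shoulders rest on the upper rail at x = 0, z = 95 mm; the lower rail lies 55-70 mm further along the blades
- chisel_large: largest chisel (widest blade, thickest, longest handle), in any slot; 0.19-0.3 kg. Origin: shoulder where blade meets handle; x along the blade to the edge, y across its width, z its thickness. Blade 34 x 6 mm, 100 mm long; pale wood handle 30 (y) x 27 (z) mm, flat-sided, x = -6 to -111 mm, steel cap to -119. Balance near the origin. Comes free when drawn along -x by just over 100 mm
- blade_middle (a point): middle of the largest chisel's blade, 50 mm from the shoulder; chisel's axes
- blade_tip (a point): cutting edge of the largest chisel, 100 mm from the shoulder; chisel's axes
- chisel_medium: the medium chisel: blade 22 mm wide, handle 24 mm wide and 92 mm long; otherwise as the large one; stays in the rack
- chisel_small: the small chisel: blade 14 mm wide, handle 19 mm wide and 80 mm long; otherwise as the large one; stays in the rack
- tape: black tape measure, about 70 x 65 mm, 34 mm high; bystander, origin at the underside
- offcut_block: wood offcut 110 x 60 x 40 mm; bystander, origin at the underside
- offcut_board: board offcut 90 x 170 x 15 mm; bystander, origin at the underside
- mallet: wooden mallet lying flat, 330 mm long, 60 mm high; bystander, origin on the bench, its head at +x and its handle at -x
- bottle: closed glass bottle, diameter 60 mm, 160 mm high; bystander, origin at the underside
- calculator: desk calculator 80 x 130 x 16 mm; bystander, origin at the underside
- sander: cork sanding block 110 x 65 x 30 mm; bystander, origin at the underside
Mind the look-alikes: they are no part of the job. What is shaped like the chisel_large but orange is not meant.

How it is judged:
By the outcome, as a careful person would: the job done as asked, in the order asked, and still so for the second after the job is handed in, while the arm keeps its last pose, push and grip.
It also fails if it takes over 72 s, if anything falls off the work surface, if the arm or the gripper's body presses on something with over 40 N, if the wrist force passes 120 N, or if a joint passes its speed limit or range.

## Robot

A 6-joint arm with a two-finger parallel gripper is mounted at the origin on the work surface. World frame = base frame: x ahead of the robot, y to its left, z up, the work surface at z = 0. Lengths are in m, angles in rad, forces in N, time in s.
With the tool pointing down it reaches from about 0.25 to 0.775 m from the base axis. Payload 4 kg.
Tool frame: the origin (TCP) lies midway between the tips of the shut fingers; the grasp point (between the pads) lies 19 mm behind it; z points along the fingers, y is the direction in which the jaws open and shut (so a half turn about z gives the same grasp; the last joint's range is limited). The gripper opens to 94 mm and grips with 3 to 60 N. Pads are 16 mm wide; open, the fingers measure 119 mm over their backs; the gripper's body (75 mm by 177 mm) begins 78 mm behind the grasp point.
Start: joints at [1.101, 0.087, 1.371, -0, 1.684, -0.103], TCP at [0.197, 0.513, 0.171] pointing down, gripper open.
Joint ranges: [-3.1, 3.1], [-0.76, 2.03], [0.27, 2.55], [-1.08, 4.22], [0.17, 2.65], [-2.57, 2.57]. Speed limits (rad/s): [2.79, 2.79, 3.14, 3.14, 3.14, 3.14].

## Interface

Orientations are given as [roll, pitch, yaw] about the fixed x, y, z axes, in that order (R = Rz(yaw) Ry(pitch) Rx(roll)).
In Python, from bench import robot, cams gives the robot as it stands.
- The arm moves only by the tool step_arm, never from a script. Its argument "plan" is a list that holds one entry, the list of rows, each a list of 5 numbers: the shift along the world's x, y, z in mm, then the turn about the world's z in rad, then the opening in per cent of the stroke, from 0 (shut) to 100 (fully open). In form: [[[tx, ty, tz, turn, fingers], ...]]. A call has 1 to 8 rows; each row is the pose to reach, as a shift and turn from the pose commanded when the call began; what a row does not reach only later rows make up. A row lasts 1/12 s, in which the tool goes at most 41.7 mm and 7.16 degrees, less where a joint would pass 70% of its speed; a pose out of reach is approached as far as the arm can. A call with a gripper value outside its range is refused whole. The fingers move at their own pace and stop on an object; the grip force is fixed at half the most. Time passes only in rows, so rows that repeat a pose let the fingers close. It gives the time, the measured TCP pose, the force and the opening at its end, in the units of the state.
- robot.get_obs(): the state, without advancing time (a new reading comes with each control period).
- cams.snapshot(name): name is "scene" or "side" or "wrist"; returns a dict with "frame" (480x640x3 uint8, red, green, blue), "camera_matrix" (3x3 intrinsics, pixels), "k1" (the pictures are not rectified: a ray, as slopes to the right and down, at radius r is drawn at 1 + k1 r^2 times it, then the intrinsics apply), "origin" and "attitude" of the camera in the world; the wrist camera has in their place "T_tool_cam" (4x4, takes a point from camera to tool coordinates, whose origin is the TCP and whose axes are the flange's). Camera axes: x right, y down, z forward; pixel columns grow to the right and rows downward; lengths in m; the calibration is good to about 2 mm. A picture is of the moment at which its call begins: read the wrist's pose just before it. There is no depth.
- robot.close_job(): hands the job in, once; it reports no verdict.
The state is a dict: "time": time; "joint_positions": joint angles; "qvel": joint speeds; "joint_torque": joint torques, N m; "tool_pos": TCP position; "ee_rot": TCP orientation; "wrist_force": force on the tool from outside, world axes, zero at the start; "wrist_torque": the same for the moment, N m; "width": finger opening in m.
Only numpy, scipy, OpenCV 4.12 (cv2) and the standard library are available. Lean on these libraries where they do the work, as an engineer would, in place of code of your own. Each camera call takes 0.05 s, during which the arm holds its last target. There are 200 camera calls.

## Working session

There is one attempt and no reset: what is moved stays moved. The work goes in short steps, Python scripts to look and compute and a tool call to move; the robot and the scene stay as the last step left them, time stands still between calls to the robot, and variables do not carry over. Pictures are saved under pics/ and viewed, about 8 in all and at most 12, crops included, and the job is handed in when it is done.

Besides the shell and the picture viewer there is one more tool, called after "Request:" as a command line: name --argument value ..., lists and objects as JSON in quotes. step_arm: Moves the arm, as the interface text tells. Its arguments: {"type":"object","properties":{"plan":{"type":"array"}},"required":["plan"]}

```bash
ls; mkdir -p pics; cat > h.py <<'E'
import numpy as np, cv2
from scipy.spatial.transform import Rotation as R
from bench import robot, cams
def snap(n,f):
    o=robot.get_obs(); s=cams.snapshot(n); cv2.imwrite('pics/'+f,s['frame'][:,:,::-1]); 
    np.save('pics/'+n+'.npy',dict(s=s,o=o),allow_pickle=True); return s,o
def load(n):
    d=np.load('pics/'+n+'.npy',allow_pickle=True).item(); return d['s'],d['o']
def cam(s,o):
    if 'T_tool_cam' in s:
        T=np.eye(4);T[:3,:3]=rot(o['ee_rot']);T[:3,3]=o['tool_pos'];T=T@np.array(s['T_tool_cam']);return T[:3,:3],T[:3,3]
    return rot(s['attitude']),np.array(s['origin'])
def rot(a):
    a=np.array(a)
    return a if a.shape==(3,3) else R.from_euler('xyz',a).as_matrix()
def ray(s,o,uv):
    K=np.array(s['camera_matrix']);k=float(s['k1'])
    p=cv2.undistortPoints(np.array(uv,float).reshape(-1,1,2),K,np.array([k,0,0,0.]))[:,0]
    A,c=cam(s,o); return c,np.c_[p,np.ones(len(p))]@A.T
def atz(s,o,uv,z):
    c,d=ray(s,o,uv); return c+d*((z-c[2])/d[:,2])[:,None]
def proj(s,o,P):
    A,c=cam(s,o); q=(np.atleast_2d(P)-c)@A
    return cv2.projectPoints(q.reshape(-1,1,3),np.zeros(3),np.zeros(3),np.array(s['camera_matrix']),np.array([float(s['k1']),0,0,0.]))[0][:,0]
def tri(*obs): # (s,o,uv)
    M=np.zeros((3,3));b=np.zeros(3)
    for s,o,uv in obs:
        c,d=ray(s,o,[uv]);d=d[0]/np.linalg.norm(d[0]);Q=np.eye(3)-np.outer(d,d);M+=Q;b+=Q@c
    return np.linalg.solve(M,b)
E
python3 - <<'E'
from h import *
s,o=snap('scene','scene1.png');print({k:v for k,v in s.items() if k!='frame'});print(o)
s,o=snap('side','side1.png');print({k:v for k,v in s.items() if k!='frame'})
E
```

```text
pics
{'camera_matrix': array([[465.87487311,   0.        , 319.13757452],
       [  0.        , 465.87487311, 240.11002903],
       [  0.        ,   0.        ,   1.        ]]), 'k1': 0.0027395248703166977, 'origin': array([ 0.91228708, -0.38101519,  1.1000164 ]), 'attitude': array([-2.63426172,  0.00815774,  0.68968648])}
{'time': 0.0, 'joint_positions': array([ 1.10084687e+00,  8.79403687e-02,  1.37221240e+00, -1.87578634e-05,
        1.68358281e+00, -1.03058063e-01]), 'qvel': array([ 0.00181872, -0.00065567,  0.00209566, -0.00150398,  0.00101963,
       -0.00019996]), 'joint_torque': array([ 8.99517363e-04, -3.40181923e+01, -3.02426434e+01,  7.18828314e-02,
        3.28494119e-02, -1.91992799e-04]), 'tool_pos': array([0.19700728, 0.51285696, 0.16973348]), 'ee_rot': array([-3.13945918e+00, -2.01910172e-04,  2.77469896e+00]), 'wrist_force': array([0.05222758, 0.48898311, 0.15060768]), 'wrist_torque': array([0.04133836, 0.01591847, 0.01055234]), 'width': 0.0938135437443035}
{'camera_matrix': array([[561.73440531,   0.        , 320.9604114 ],
       [  0.        , 561.73440531, 237.77411117],
       [  0.        ,   0.        ,   1.        ]]), 'k1': 0.04851904637928807, 'origin': array([-0.2135301 , -0.78164409,  0.98215761]), 'attitude': array([-2.247345  , -0.00691627, -0.7082908 ])}
```

View pics/scene1.png

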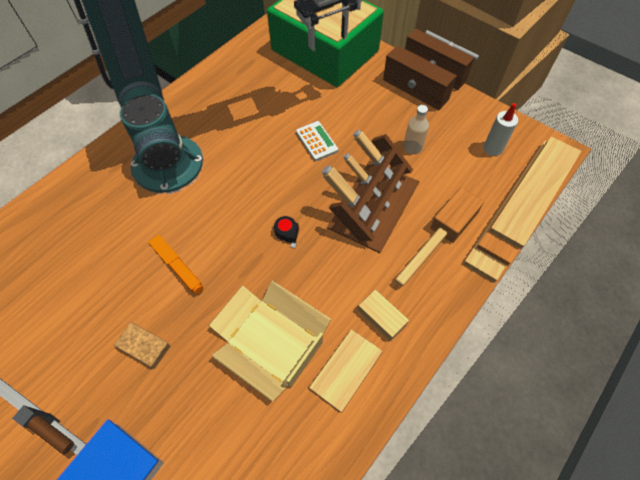

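View pics/side1.png

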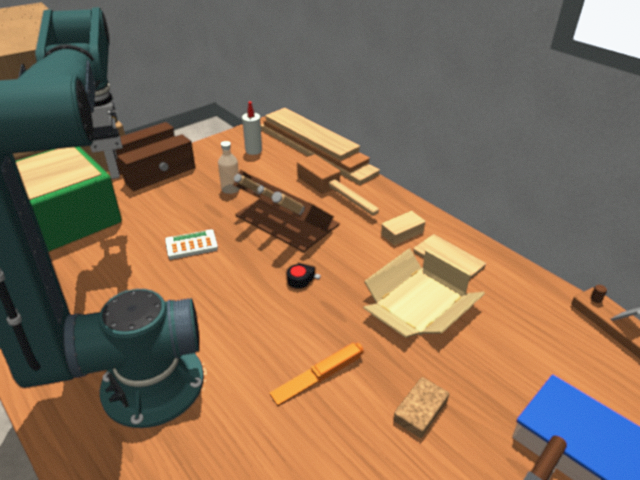

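```bash
python3 - <<'E'
from h import *
s,o=load('scene');a=s['frame'];t,_=load('side');b=t['frame']
print(np.round(atz(s,o,[[268,340],[285,230],[345,335],[380,313],[418,245],[140,345],[317,140],[413,150]],0.01),3))
c=[cv2.resize(x,(400,300),interpolation=cv2.INTER_CUBIC) for x in (a[270:420,190:390],a[115:265,300:500],b[235:355,340:500],b[150:270,210:370])]
m=np.vstack([np.hstack(c[:2]),np.hstack(c[2:])]);cv2.imwrite('pics/crop1.png',m[:,:,::-1])
E
```

```text
[[ 0.599 -0.208  0.01 ]
 [ 0.428  0.046  0.01 ]
 [ 0.734 -0.081  0.01 ]
 [ 0.766  0.017  0.01 ]
 [ 0.733  0.235  0.01 ]
 [ 0.371 -0.411  0.01 ]
 [ 0.293  0.345  0.01 ]
 [ 0.541  0.496  0.01 ]]
```

View pics/crop1.png

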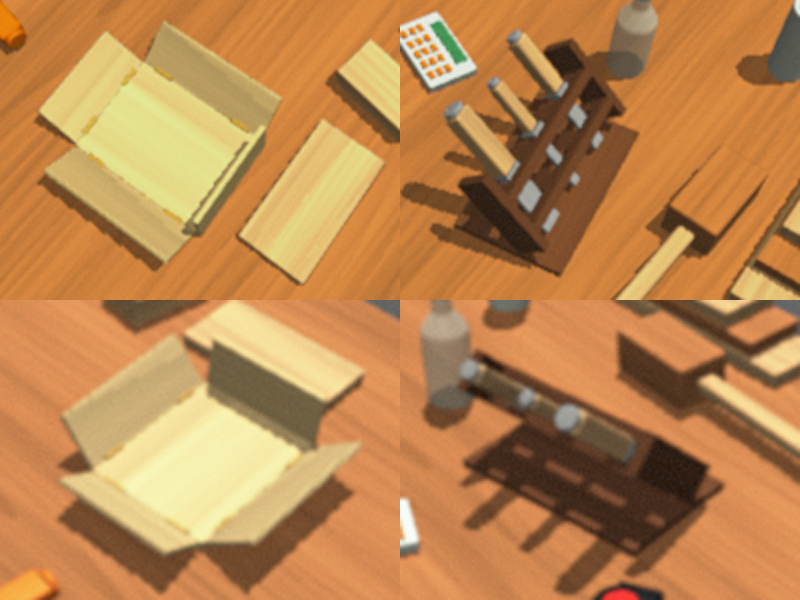

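```bash
python3 - <<'E'
from h import *
from scipy.optimize import least_squares
s,o=load('scene');t,p=load('side')
C=np.array([[-.09,.065,.012],[-.09,-.065,.012],[.09,-.065,.012],[.09,.065,.012]])
def tr(q,P):c,n=np.cos(q[2]),np.sin(q[2]);return P@np.array([[c,n,0],[-n,c,0],[0,0,1]])+[q[0],q[1],0]
us=[[261.5,304],[229,342.5],[284,381]];ut=[[378,303],[420,330.2],[463.2,295],[422,269]]
f=lambda q:np.r_[(proj(s,o,tr(q,C[:3]))-us).ravel(),(proj(t,p,tr(q,C))-ut).ravel()]
r=least_squares(f,[.6,-.2,0]);print('tray',r.x,np.round(r.fun,1))
sc=lambda u,v:(300+(u-400)/2,115+v/2); sd=lambda u,v:(210+(u-400)/2.5,150+(v-300)/2.5)
for n,a,b in [('Lcap',(455,108),(568,417)),('Scap',(495,85),(526,398)),('Mcap',(517,38),(470,370)),('Lsh',(510,172),(628,448))]:
    P=tri((s,o,sc(*a)),(t,p,sd(*b)));print(n,np.round(P,4),proj(s,o,P)-sc(*a))
E
```

```text
tray [ 0.6110369  -0.20231759  0.07421713] [-0.8 -4.1 -2.4 -0.8  2.7  5.3 -1.9 -0.2 -0.5  1.9  1.3 -1.7 -0.3 -1.1]
Lcap [0.4681 0.1776 0.1749] [[-0.17951833  0.81459118]]
Scap [0.4728 0.2549 0.1537] [[ 0.06763055 -0.3178265 ]]
Mcap [0.4517 0.3283 0.162 ] [[-0.03044986  0.14855851]]
Lsh [0.5507 0.1884 0.094 ] [[-0.42801485  1.72480241]]
```

Request:
step_arm --plan '[[[0,-20,40,0.1,100],[20,-40,80,0.2,100],[40,-60,115,0.3,100],[60,-85,140,0.4,100],[80,-110,165,0.5,100],[100,-140,185,0.53,100],[120,-170,200,0.53,100],[140,-200,210,0.53,100]]]'

```text
time: 0.77
tool_pos: [0.3361, 0.315, 0.3817]
ee_rot: [3.14, 0.002, -2.977]
wrist_force: [-0.0, 0.2, -0.3]
width: 0.0941
```

Request:
step_arm --plan '[[[20,-30,5,0,60],[40,-60,10,0,60],[60,-90,10,0,60],[83,-110,10,0,60],[83,-123,10,0,60],[83,-123,10,0,60]]]'

```text
time: 1.27
tool_pos: [0.4193, 0.1908, 0.389]
ee_rot: [-3.141, -0.002, -2.983]
wrist_force: [-1.2, 1.7, -0.7]
width: 0.058
```

```bash
python3 - <<'E'
from h import *
s,o=snap('wrist','w1.png');print(o['time'],o['tool_pos'],o['ee_rot'],o['width'],s['T_tool_cam'],s['camera_matrix'],s['k1'])
E
```

```text
1.2667 [0.41931542 0.19081892 0.38899814] [-3.14075152e+00 -2.14366449e-03 -2.98322404e+00] 0.05800607072020629 [[-4.94526521e-04 -9.57424597e-01 -2.88683039e-01  8.43344358e-02]
 [ 9.99999791e-01 -3.53307103e-04 -5.41290919e-04  1.23658846e-04]
 [ 4.16251472e-04 -2.88683247e-01  9.57424571e-01 -2.13567023e-01]
 [ 0.00000000e+00  0.00000000e+00  0.00000000e+00  1.00000000e+00]] [[399.71006248   0.         318.93458466]
 [  0.         399.71006248 239.21671393]
 [  0.           0.           1.        ]] -0.05922415328295649
```

View pics/w1.png

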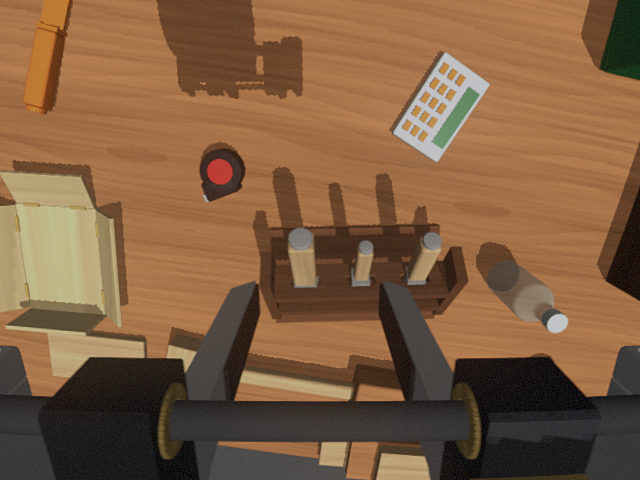

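```bash
python3 - <<'E'
from h import *
from scipy.optimize import least_squares
S=load('scene');T=load('side');W=load('wrist')
def tr(q,P):c,n=np.cos(q[2]),np.sin(q[2]);return np.atleast_2d(P)@np.array([[c,n,0],[-n,c,0],[0,0,1]])+[q[0],q[1],0]
k=.5**.5
def ax(y,l,z):return [l*k,y,.095+z-l*k]
sc=lambda u,v:(300+(u-400)/2,115+v/2); sd=lambda u,v:(210+(u-400)/2.5,150+(v-300)/2.5)
D=[(W,-.075,-.119,(301,238)),(W,0,-.094,(365.5,246.5)),(W,.075,-.106,(431,240)),(W,-.075,-.006,(305,280)),(W,.075,-.006,(415.5,278)),
(S,-.075,-.119,sc(455,108)),(S,0,-.094,sc(495,85)),(S,.075,-.106,sc(517,38)),(T,-.075,-.119,sd(568,417)),(T,0,-.094,sd(526,398)),(T,.075,-.106,sd(470,370))]
f=lambda q:np.concatenate([proj(*c,tr(q,ax(y,l,q[3])))[0]-u for c,y,l,u in D])
r=least_squares(f,[.55,.26,.16,0],loss='soft_l1');print('rack',r.x.round(4));print(f(r.x).round(1).reshape(-1,2).tolist())
q=r.x
for l in(-.119,-.06,-.045,-.035,0):print(l,tr(q,ax(-.075,l,q[3])).round(4))
C=np.array([[-.09,.065,.012],[-.09,-.065,.012],[.09,-.065,.012],[.09,.065,.012]])
us=[[261.5,304],[229,342.5],[284,381]];ut=[[378,303],[420,330.2],[463.2,295],[422,269]];uw=[[96,208],[21,206],[27,303]]
g=lambda q:np.r_[(proj(*S,tr(q,C[:3]))-us).ravel(),(proj(*T,tr(q,C))-ut).ravel(),(proj(*W,tr(q,C[:3]))-uw).ravel()]
r=least_squares(g,[.6,-.2,0],loss='soft_l1');print('tray',r.x.round(4));print(g(r.x).round(1).reshape(-1,2).tolist())
E
```

```text
rack [ 0.5366  0.2664  0.1794 -0.0067]
[[-0.2, 1.4], [0.1, 1.7], [0.3, 2.1], [0.5, -1.6], [-1.0, -1.8], [-0.5, 1.2], [-0.5, -0.8], [-1.0, -0.2], [-0.8, 0.4], [-0.2, 0.2], [-0.5, 0.0]]
-0.119 [[0.4671 0.1776 0.1724]]
-0.06 [[0.5082 0.185  0.1307]]
-0.045 [[0.5186 0.1869 0.1201]]
-0.035 [[0.5256 0.1882 0.113 ]]
0 [[0.5499 0.1926 0.0883]]
tray [ 0.6105 -0.2023  0.0555]
[[-0.1, -4.5], [-2.5, -1.8], [1.6, 5.4], [-2.2, -0.7], [-1.6, 1.9], [1.4, -1.1], [0.4, -0.9], [-0.6, 0.8], [-5.8, -5.1], [0.7, 2.5]]
```

Request:
step_arm --plan '[[[0,-40,0,-0.05,0],[0,-80,0,-0.1,0],[0,-120,0,-0.1,0],[10,-160,0,-0.1,0],[15,-200,0,-0.1,0],[20,-240,0,-0.1,0],[30,-280,0,-0.1,0],[30,-320,0,-0.1,0]]]'

```text
time: 1.98
tool_pos: [0.4494, -0.1274, 0.3894]
ee_rot: [3.141, 0.0, -3.076]
wrist_force: [0.5, 0.3, 0.5]
width: 0.0061
```

Request:
step_arm --plan '[[[0,-40,-30,0,0],[0,-75,-60,0,0],[0,-75,-60,0,0],[0,-75,-60,0,0]]]'

```text
time: 2.32
tool_pos: [0.4477, -0.202, 0.3261]
ee_rot: [3.137, -0.006, -3.08]
wrist_force: [-0.0, -0.3, 0.4]
width: 0.0006
```

```bash
python3 - <<'E'
from h import *
s,o=snap('wrist','w2.png');print(o['time'],o['tool_pos'],o['ee_rot'],o['width'],o['joint_positions'].round(2))
E
```

```text
2.3167 [ 0.44768678 -0.2020019   0.3260524 ] [ 3.13703439 -0.00608191 -3.08029025] 0.0005967428926867153 [-0.54 -0.02  1.17  0.    1.99 -2.17]
```

View pics/w2.png

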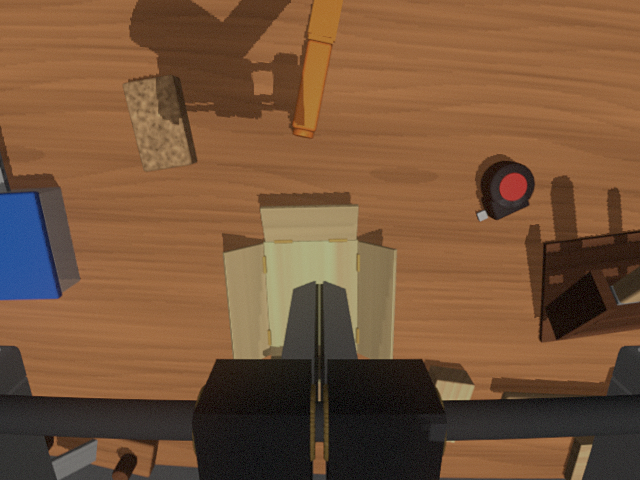

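```bash
python3 - <<'E'
from h import *
W=load('wrist')
P=atz(*W,[[266,240],[357,241],[269.5,346],[357,346]],.012);print(P.round(4),np.linalg.norm(P[0]-P[1]))
d=(P[1]-P[0]);y=np.arctan2(-d[0],d[1]);m=(P[0]+P[1])/2;print(y,m+.09*np.array([np.cos(y),np.sin(y),0]))
# free edges, solve angle: near wall
q=(.610,-.202,.06)
def tr(q,P):c,n=np.cos(q[2]),np.sin(q[2]);return np.atleast_2d(P)@np.array([[c,n,0],[-n,c,0],[0,0,1]])+[q[0],q[1],0]
for a in np.arange(.4,.9,.1):
    c,n=.06*np.cos(a),.06*np.sin(a)
    print(round(a,2),proj(*W,tr(q,[[-.09-c,0,.012+n],[-.09,-.065-c,.012+n],[-.09,.065+c,.012+n]])).round(0).tolist())
print(proj(*W,tr(q,[[-.09,-.065,.012],[-.09,.065,.012],[.09,-.065,.012],[.09,.065,.012]])).round(0).tolist())
S=load('scene');print(proj(*S,tr(q,[[-.09,-.065,.012],[-.09,.065,.012],[.09,-.065,.012],[.096,-.065,.072],[.096,.065,.072]])).round(0).tolist())
E
```

```text
[[ 0.5257 -0.269   0.012 ]
 [ 0.5196 -0.1436  0.012 ]
 [ 0.6916 -0.2603  0.012 ]
 [ 0.6839 -0.1289  0.012 ]] 0.12556372597171353
0.04806055519070722 [ 0.61253984 -0.20201577  0.012     ]
0.4 [[310.0, 203.0], [220.0, 244.0], [401.0, 244.0]]
0.5 [[310.0, 205.0], [221.0, 245.0], [400.0, 245.0]]
0.6 [[310.0, 209.0], [222.0, 246.0], [399.0, 246.0]]
0.7 [[310.0, 212.0], [224.0, 247.0], [397.0, 247.0]]
0.8 [[310.0, 216.0], [227.0, 248.0], [394.0, 248.0]]
[[264.0, 239.0], [358.0, 239.0], [269.0, 353.0], [354.0, 353.0]]
[[226.0, 341.0], [261.0, 299.0], [286.0, 386.0], [286.0, 382.0], [321.0, 334.0]]
```

Request:
step_arm --plan '[[[-10,-9,-40,0,0],[-12,-9,-80,0,0],[-12,-9,-120,0,0],[-12,-9,-160,0,0],[-12,-9,-200,0,0],[-12,-9,-240,0,0],[-12,-9,-275,0,0],[-12,-9,-304,0,0]]]'

```text
time: 3.03
tool_pos: [0.4378, -0.2085, 0.0258]
ee_rot: [-3.142, 0.002, -3.075]
wrist_force: [0.2, 0.5, 0.2]
width: 0.0001
```

Request:
step_arm --plan '[[[0,0,0,0,0],[10,0,0,0,0],[20,0,0,0,0],[30,1,0,0,0],[40,2,0,0,0],[50,3,0,0,0],[57,3,0,0,0],[57,3,0,0,0]]]'

```text
time: 3.7
tool_pos: [0.4954, -0.208, 0.0265]
ee_rot: [-3.141, 0.001, -3.077]
wrist_force: [-0.1, 0.4, -0.2]
width: 0.0008
```

Request:
step_arm --plan '[[[3,0,0,0,0],[6,0,0,0,0],[6,0,0,0,0]]]'

```text
time: 3.95
tool_pos: [0.4996, -0.208, 0.0258]
ee_rot: [3.141, -0.0, -3.079]
wrist_force: [0.1, -0.4, 0.6]
width: 0.0006
```

Request:
step_arm --plan '[[[2,0,0,0,0],[4,0,0,0,0],[4,0,0,0,0]]]'

```text
time: 4.2
tool_pos: [0.5036, -0.2079, 0.0259]
ee_rot: [3.141, 0.0, -3.079]
wrist_force: [0.5, 0.3, 0.4]
width: 0.0005
```

```bash
python3 - <<'E'
from h import *
s,o=snap('scene','s2.png');t,_=snap('side','t2.png')
c=[cv2.resize(x,(400,300),interpolation=cv2.INTER_CUBIC) for x in (s['frame'][270:420,190:390],t['frame'][235:355,340:500])]
cv2.imwrite('pics/crop2.png',np.hstack(c)[:,:,::-1])
E
```

```text
(no output)
```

View pics/crop2.png

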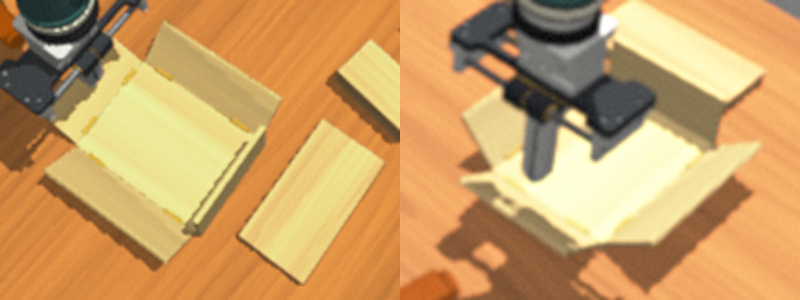

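```bash
python3 - <<'E'
from h import *
S=load('scene');T=load('side');o=robot.get_obs()
q=(.612,-.202,.055)
def tr(q,P):c,n=np.cos(q[2]),np.sin(q[2]);return np.atleast_2d(P)@np.array([[c,n,0],[-n,c,0],[0,0,1]])+[q[0],q[1],0]
cs=lambda p:((p-[190,270])*2).round(0).tolist(); ct=lambda p:((p-[340,235])*2.5+[400,0]).round(0).tolist()
print('tcp',cs(proj(*S,o['tool_pos'])),ct(proj(*T,o['tool_pos'])),o['tool_pos'])
for a in (.4,.55,.8,1.1,1.4,1.57):
    c,n=.06*np.cos(a),.06*np.sin(a);P=tr(q,[[-.09-c,.063,.012+n],[-.09-c,-.063,.012+n]]);print(a,cs(proj(*S,P)),ct(proj(*T,P)))
E
```

```text
tcp [[96.0, 87.0]] [[530.0, 203.0]] [ 0.50337897 -0.20794656  0.02591962]
0.4 [[106.0, 29.0], [37.0, 108.0]] [[454.0, 180.0], [559.0, 255.0]]
0.55 [[108.0, 28.0], [38.0, 108.0]] [[457.0, 171.0], [563.0, 246.0]]
0.8 [[112.0, 29.0], [42.0, 109.0]] [[465.0, 158.0], [571.0, 232.0]]
1.1 [[120.0, 32.0], [49.0, 113.0]] [[476.0, 142.0], [583.0, 215.0]]
1.4 [[131.0, 38.0], [59.0, 120.0]] [[489.0, 129.0], [595.0, 201.0]]
1.57 [[137.0, 42.0], [66.0, 125.0]] [[496.0, 123.0], [603.0, 195.0]]
```

```bash
python3 - <<'E'
from h import *
t,_=load('side');cv2.imwrite('pics/c3.png',cv2.resize(t['frame'][250:350,350:480],(780,600),interpolation=cv2.INTER_CUBIC)[:,:,::-1])
E
```

```text
(no output)
```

View pics/c3.png

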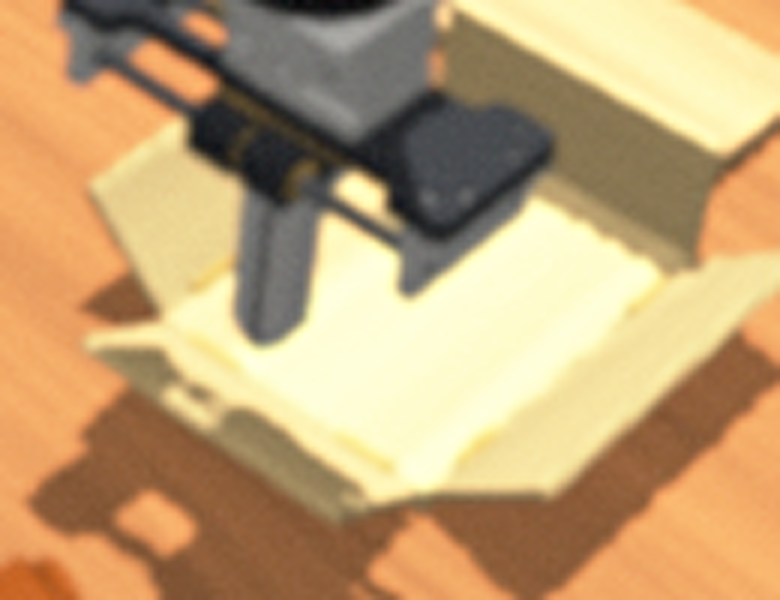

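Request:
step_arm --plan '[[[0,0,20,0,0],[0,0,40,0,0],[-35,0,40,0,0],[-70,0,40,0,0],[-70,0,20,0,0],[-70,0,0,0,0],[-70,0,-6,0,0],[-70,0,-10,0,0]]]'

```text
time: 4.97
tool_pos: [0.4324, -0.2073, 0.0148]
ee_rot: [3.14, -0.002, -3.079]
wrist_force: [-0.1, -0.2, 0.1]
width: 0.0005
```

Request:
step_arm --plan '[[[0,0,-3,0,0],[0,0,-5,0,0],[0,0,-7,0,0],[0,0,-9,0,0],[0,0,-11,0,0],[0,0,-11,0,0]]]'

```text
time: 5.47
tool_pos: [0.4335, -0.2078, 0.0048]
ee_rot: [3.141, -0.0, -3.078]
wrist_force: [-0.2, 0.7, -0.8]
width: 0.0004
```

Request:
step_arm --plan '[[[0,0,-3,0,0],[0,0,-5,0,0],[0,0,-5,0,0]]]'

```text
time: 5.72
tool_pos: [0.4331, -0.2076, -0.0006]
ee_rot: [3.141, -0.001, -3.078]
wrist_force: [-0.2, -0.2, 0.4]
width: 0.0006
```

```bash
python3 - <<'E'
from h import *
t,o=snap('side','t3.png');u=proj(*load('side'),o['tool_pos'])[0];print(u,o['tool_pos'],o['wrist_force'])
print(proj(*load('side'),o['tool_pos']+[0,0,.02]))
x,y=int(u[0])-40,int(u[1])-50
print(x,y);a=t['frame'][y:y+75,x:x+100]
w,_=snap('wrist','w3.png');b=w['frame'][170:380,180:460]
cv2.imwrite('pics/c4.png',np.hstack([cv2.resize(z,(400,300),interpolation=cv2.INTER_CUBIC) for z in(a,b)])[:,:,::-1])
E
```

```text
[369.58246787 338.87366595] [ 0.43311215 -0.20764743 -0.00061518] [-0.23583083 -0.20334644  0.35160238]
[[370.1143297  332.94916879]]
329 288
```

View pics/c4.png

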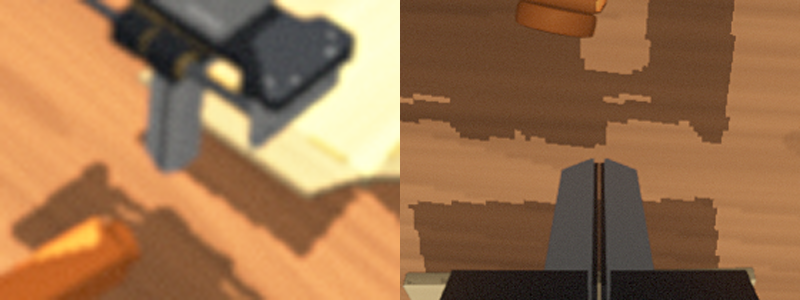

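Request:
step_arm --plan '[[[0,0,-4,0,0],[0,0,-8,0,0],[0,0,-12,0,0],[0,0,-12,0,0]]]'

```text
time: 6.15
tool_pos: [0.4326, -0.2073, -0.0134]
ee_rot: [3.14, -0.002, -3.078]
wrist_force: [-1.1, -0.4, 0.8]
width: 0.0003
```

Request:
step_arm --plan '[[[0,0,-3,0,0],[0,0,-5,0,0],[0,0,-5,0,0]]]'

```text
time: 6.4
tool_pos: [0.4331, -0.2077, -0.0176]
ee_rot: [3.141, -0.001, -3.078]
wrist_force: [-0.6, -0.1, 0.2]
width: 0.0003
```

Request:
step_arm --plan '[[[0,0,8,0,0],[12,0,8,0,0],[24,0,8,0,0],[36,0,8,0,0],[46,0,8,0,0],[55,0,8,0,0],[62,0,8,0,0],[62,0,8,0,0]]]'

```text
time: 7.07
tool_pos: [0.4511, -0.2079, -0.0185]
ee_rot: [3.13, -0.096, -3.078]
wrist_force: [-80.2, -10.7, 17.7]
width: 0.0004
```

Request:
step_arm --plan '[[[3,0,0,0,0],[6,0,0,0,0],[6,0,0,0,0]]]'

```text
time: 7.32
tool_pos: [0.45, -0.2077, -0.0215]
ee_rot: [3.128, -0.11, -3.079]
wrist_force: [-89.5, -13.0, 16.3]
width: 0.0009
```

Request:
step_arm --plan '[[[2,0,0,0,0],[4,0,0,0,0],[4,0,0,0,0]]]'

```text
time: 7.57
tool_pos: [0.4493, -0.2076, -0.0234]
ee_rot: [3.126, -0.119, -3.079]
wrist_force: [-96.1, -14.1, 14.6]
width: 0.0006
```

Request:
step_arm --plan '[[[-40,0,10,0,0],[-80,0,30,0,0],[-100,0,60,0,0],[-100,0,100,0,0],[-100,0,100,0,0]]]'

```text
time: 7.98
tool_pos: [0.4086, -0.211, 0.0998]
ee_rot: [-3.132, 0.012, -3.08]
wrist_force: [1.8, -0.1, 1.3]
width: 0.0004
```

```bash
python3 - <<'E'
from h import *
s,o=snap('scene','s4.png');t,_=snap('side','t4.png');print(o['tool_pos'],o['ee_rot'],o['wrist_force'])
c=[cv2.resize(x,(400,300),interpolation=cv2.INTER_CUBIC) for x in (s['frame'][270:420,190:390],t['frame'][235:355,340:500])]
w,o=snap('wrist','w4.png');d=cv2.resize(w['frame'],(400,300))
cv2.imwrite('pics/crop4.png',np.vstack([np.hstack(c),np.hstack([d,d*0])])[:,:,::-1])
E
```

```text
[ 0.40862763 -0.21101748  0.09976919] [-3.13207895  0.01227489 -3.08004929] [ 1.84719692 -0.1239509   1.34501091]
```

View pics/crop4.png

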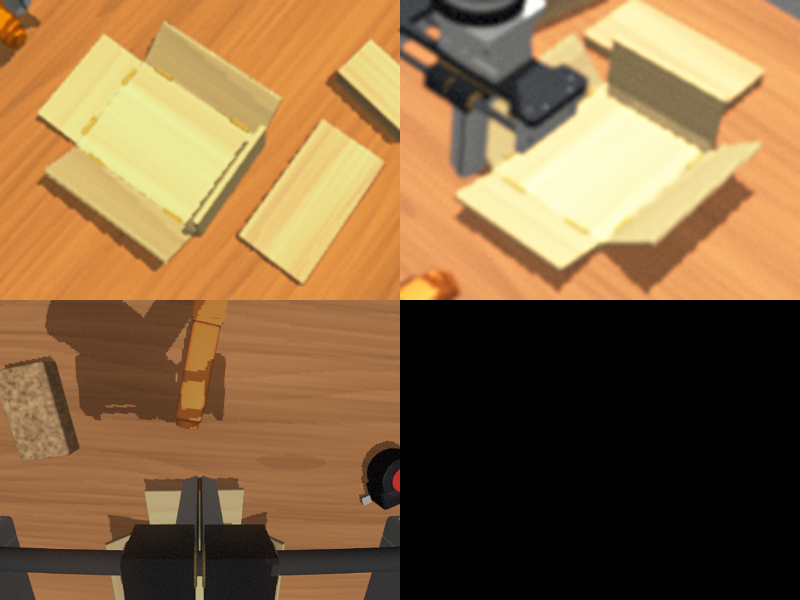

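Request:
step_arm --plan '[[[0,0,-40,0,0],[0,0,-80,0,0],[0,0,-110,0,0],[0,0,-118,0,0],[0,0,-120,0,0],[0,0,-120,0,0]]]'

```text
time: 8.63
tool_pos: [0.4054, -0.2077, -0.0294]
ee_rot: [3.141, -0.001, -3.078]
wrist_force: [-0.1, 0.3, 0.0]
width: 0.0007
```

Request:
step_arm --plan '[[[0,0,-2,0,0],[0,0,-4,0,0],[0,0,-4,0,0]]]'

```text
time: 8.88
tool_pos: [0.4066, -0.2086, -0.0317]
ee_rot: [-3.14, 0.002, -3.078]
wrist_force: [0.7, 0.2, 0.5]
width: 0.0007
```

```bash
python3 - <<'E'
from h import *
o=robot.get_obs();print(o['tool_pos'],o['wrist_force'],o['joint_positions'].round(3),o['time'])
E
```

```text
[ 0.40659473 -0.20860088 -0.03174654] [0.67081806 0.20712887 0.52407438] [-0.598  0.015  1.865  0.     1.259 -2.232] 8.8833
```

Request:
step_arm --plan '[[[0,0,-3,0,0],[0,0,-5,0,0],[0,0,-5,0,0]]]'

```text
time: 9.13
tool_pos: [0.4069, -0.2088, -0.0344]
ee_rot: [-3.14, 0.002, -3.078]
wrist_force: [-4.9, 3.3, 15.0]
width: 0.0003
```

Request:
step_arm --plan '[[[0,0,-2,0,0],[0,0,-3,0,0],[0,0,-3,0,0]]]'

```text
time: 9.38
tool_pos: [0.4069, -0.2088, -0.0346]
ee_rot: [-3.14, 0.002, -3.078]
wrist_force: [-10.2, 6.1, 32.2]
width: 0.0003
```

```bash
python3 - <<'E'
from h import *
t,o=snap('side','t5.png');u=proj(*load('side'),o['tool_pos'])[0];print(u,o['tool_pos'],o['wrist_force'])
x,y=int(u[0])-50,int(u[1])-60
print(x,y);a=t['frame'][y:y+75,x:x+100]
w,_=snap('wrist','w5.png');b=w['frame'][170:380,180:460]
cv2.imwrite('pics/c5.png',np.hstack([cv2.resize(z,(400,300),interpolation=cv2.INTER_CUBIC) for z in(a,b)])[:,:,::-1])
E
```

```text
[360.9008106  354.74805062] [ 0.40694609 -0.20884258 -0.03456328] [-10.20239783   6.12607057  32.19434071]
310 294
```

View pics/c5.png

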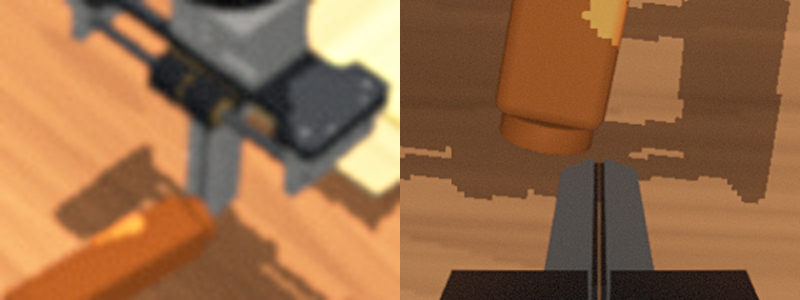

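Request:
step_arm --plan '[[[0,0,13,0,0],[15,0,13,0,0],[30,0,13,0,0],[40,0,13,0,0],[46,0,13,0,0],[48,0,13,0,0],[48,0,13,0,0]]]'

```text
time: 10.07
tool_pos: [0.4523, -0.208, -0.0288]
ee_rot: [3.141, -0.003, -3.078]
wrist_force: [-3.0, -2.3, 1.3]
width: 0.0005
```

Request:
step_arm --plan '[[[3,0,4,0,0],[4,0,9,0,0],[6,0,15,0,0],[8,0,21,0,0],[8,0,21,0,0]]]'

```text
time: 10.48
tool_pos: [0.4587, -0.2074, -0.0067]
ee_rot: [3.14, -0.005, -3.079]
wrist_force: [-8.8, 0.4, 4.2]
width: 0.0006
```

```bash
python3 - <<'E'
from h import *
A=cv2.imread('pics/t4.png');B0=cv2.imread('pics/side1.png')
t,o=snap('side','t6.png');B=t['frame'][:,:,::-1]
q=(.612,-.202,.055)
for n,I in(('init',B0),('t4',A),('now',B)):
  for u in (400,408): print(n,u,[tuple(int(x) for x in I[v,u,[2,0]]) for v in range(318,346,2)])
def tr(q,P):c,n=np.cos(q[2]),np.sin(q[2]);return np.atleast_2d(P)@np.array([[c,n,0],[-n,c,0],[0,0,1]])+[q[0],q[1],0]
for a in (0,.1,.2,.3,.4,.5,.6):
  c,n=.06*np.cos(a),.06*np.sin(a);print(a,proj(*load('side'),tr(q,[[-.09-c,-.045,.012+n],[-.09-c,-.063,.012+n]])).round(0).tolist())
E
```

```text
init 400 [(239, 159), (235, 143), (238, 147), (232, 141), (234, 144), (237, 146), (229, 136), (167, 96), (119, 59), (105, 40), (108, 44), (113, 42), (116, 45), (117, 45)]
init 408 [(247, 176), (248, 175), (243, 145), (228, 118), (237, 147), (236, 143), (231, 140), (235, 145), (220, 129), (115, 62), (103, 40), (108, 37), (114, 48), (109, 47)]
t4 400 [(253, 198), (253, 186), (254, 187), (254, 189), (253, 184), (252, 176), (253, 177), (253, 180), (253, 184), (254, 182), (254, 172), (179, 103), (134, 57), (140, 57)]
t4 408 [(254, 209), (254, 205), (253, 173), (244, 128), (252, 173), (254, 189), (254, 191), (253, 181), (252, 173), (254, 184), (254, 168), (175, 98), (127, 54), (139, 55)]
now 400 [(135, 112), (204, 134), (250, 168), (250, 172), (251, 171), (249, 163), (218, 124), (146, 74), (132, 54), (130, 52), (136, 56), (139, 55), (143, 56), (144, 59)]
now 408 [(255, 210), (255, 215), (254, 177), (249, 145), (252, 176), (251, 171), (250, 171), (253, 170), (179, 106), (126, 56), (130, 56), (135, 55), (138, 54), (131, 53)]
0 [[395.0, 341.0], [401.0, 345.0]]
0.1 [[395.0, 339.0], [401.0, 343.0]]
0.2 [[396.0, 337.0], [402.0, 341.0]]
0.3 [[396.0, 335.0], [403.0, 339.0]]
0.4 [[397.0, 332.0], [403.0, 337.0]]
0.5 [[398.0, 330.0], [404.0, 335.0]]
0.6 [[399.0, 328.0], [406.0, 332.0]]
```

Request:
step_arm --plan '[[[3,0,5,0,0],[6,0,10,0,0],[10,0,14,0,0],[14,0,18,0,0],[19,1,20,0,0],[24,1,20,0,0],[29,1,20,0,0],[34,1,20,0,0]]]'

```text
time: 11.2
tool_pos: [0.4961, -0.2068, 0.0129]
ee_rot: [3.141, 0.001, -3.079]
wrist_force: [-2.3, 0.7, 1.4]
width: 0.0004
```

Request:
step_arm --plan '[[[4,0,0,0,0],[8,0,0,0,0],[12,0,0,0,0],[12,0,0,0,0]]]'

```text
time: 11.53
tool_pos: [0.5075, -0.2066, 0.0125]
ee_rot: [3.141, -0.001, -3.078]
wrist_force: [-2.8, -0.2, 1.2]
width: 0.0004
```

Request:
step_arm --plan '[[[2,0,0,0,0],[4,0,0,0,0],[4,0,0,0,0]]]'

```text
time: 11.78
tool_pos: [0.5075, -0.2066, 0.0126]
ee_rot: [3.14, -0.009, -3.078]
wrist_force: [-10.7, 0.6, 7.6]
width: 0.0002
```

Request:
step_arm --plan '[[[2,0,0,0,0],[3,0,0,0,0],[3,0,0,0,0]]]'

```text
time: 12.03
tool_pos: [0.5074, -0.2066, 0.0126]
ee_rot: [3.139, -0.015, -3.078]
wrist_force: [-17.3, 1.0, 11.0]
width: 0.0005
```

Request:
step_arm --plan '[[[-30,0,10,0,0],[-40,0,45,0,0],[-30,-30,60,0,0],[0,-55,60,0,0],[30,-80,60,0,0],[60,-105,60,0,0],[85,-130,60,0,0],[103,-152,60,0,0]]]'

```text
time: 12.7
tool_pos: [0.62, -0.3604, 0.0722]
ee_rot: [-3.141, 0.002, -3.078]
wrist_force: [-0.9, 0.1, 0.1]
width: 0.0001
```

Request:
step_arm --plan '[[[0,0,-35,0,0],[0,0,-70,0,0],[0,0,-86,0,0],[0,8,-86,0,0],[0,16,-86,0,0],[0,24,-86,0,0],[0,30,-86,0,0],[0,30,-86,0,0]]]'

```text
time: 13.37
tool_pos: [0.6194, -0.3284, -0.0096]
ee_rot: [-3.138, 0.004, -3.077]
wrist_force: [-0.4, -0.4, 1.1]
width: 0.0003
```

Request:
step_arm --plan '[[[0,4,4,0,0],[0,8,8,0,0],[0,13,12,0,0],[0,18,15,0,0],[-1,23,18,0,0],[-1,28,20,0,0],[-2,33,20,0,0],[-2,33,20,0,0]]]'

```text
time: 14.03
tool_pos: [0.6151, -0.2936, 0.0063]
ee_rot: [3.139, -0.001, -3.077]
wrist_force: [0.4, 1.0, -0.2]
width: 0.0003
```

Request:
step_arm --plan '[[[0,4,0,0,0],[0,8,0,0,0],[0,12,0,0,0],[0,12,0,0,0]]]'

```text
time: 14.37
tool_pos: [0.6149, -0.2831, 0.0062]
ee_rot: [3.141, -0.002, -3.078]
wrist_force: [0.5, -1.3, -0.5]
width: 0.0005
```

Request:
step_arm --plan '[[[0,2,0,0,0],[0,4,0,0,0],[0,4,0,0,0]]]'

```text
time: 14.62
tool_pos: [0.6149, -0.2832, 0.0063]
ee_rot: [-3.136, -0.001, -3.079]
wrist_force: [-0.3, -8.2, -2.8]
width: 0.0005
```

Request:
step_arm --plan '[[[0,2,0,0,0],[0,4,0,0,0],[0,4,0,0,0]]]'

```text
time: 14.87
tool_pos: [0.6149, -0.2834, 0.0064]
ee_rot: [-3.129, -0.0, -3.081]
wrist_force: [0.6, -15.6, -4.7]
width: 0.0002
```

Request:
step_arm --plan '[[[0,-25,8,0,0],[0,-30,40,0,0],[0,-25,75,0,0],[-3,15,75,0,0],[-5,55,75,0,0],[-8,95,75,0,0],[-10,135,75,0,0],[-12,175,75,0,0]]]'

```text
time: 15.53
tool_pos: [0.6029, -0.0984, 0.0818]
ee_rot: [3.14, -0.0, -3.079]
wrist_force: [1.2, 0.5, 0.6]
width: 0.0003
```

Request:
step_arm --plan '[[[0,35,0,0,0],[0,62,-10,0,0],[0,62,-50,0,0],[0,62,-85,0,0],[0,60,-95,0,0],[0,50,-95,0,0],[0,42,-95,0,0],[0,34,-95,0,0]]]'

```text
time: 16.2
tool_pos: [0.6054, -0.0687, -0.0105]
ee_rot: [-3.141, 0.004, -3.079]
wrist_force: [0.1, 0.0, 0.4]
width: 0.0005
```

Request:
step_arm --plan '[[[0,-7,0,0,0],[0,-13,4,0,0],[0,-18,8,0,0],[0,-23,12,0,0],[0,-28,15,0,0],[1,-34,18,0,0],[1,-40,20,0,0],[1,-40,20,0,0]]]'

```text
time: 16.87
tool_pos: [0.6046, -0.1089, 0.0076]
ee_rot: [-3.14, 0.0, -3.08]
wrist_force: [-0.5, 0.5, -0.1]
width: 0.0006
```

Request:
step_arm --plan '[[[0,-5,0,0,0],[0,-9,0,0,0],[0,-13,0,0,0],[0,-13,0,0,0]]]'

```text
time: 17.2
tool_pos: [0.604, -0.1189, 0.0064]
ee_rot: [3.138, -0.001, -3.079]
wrist_force: [-0.1, 4.2, 1.6]
width: 0.0005
```

Request:
step_arm --plan '[[[0,-2,0,0,0],[0,-5,0,0,0],[0,-5,0,0,0]]]'

```text
time: 17.45
tool_pos: [0.604, -0.1188, 0.0065]
ee_rot: [3.13, -0.001, -3.077]
wrist_force: [-1.3, 13.4, 3.2]
width: 0.0005
```

Request:
step_arm --plan '[[[0,25,8,0,0],[0,35,40,0,0],[-20,60,75,0,0],[-40,90,110,0,0],[-65,120,140,0,0],[-90,145,160,0,0],[-115,170,180,0,0],[-140,195,200,0,50]]]'

```text
time: 18.12
tool_pos: [0.4745, 0.0589, 0.1987]
ee_rot: [-3.14, 0.0, -3.079]
wrist_force: [0.9, 0.7, 0.5]
width: 0.0041
```

```bash
python3 - <<'E'
from h import *
from scipy.optimize import least_squares
d=np.load('pics/wrist.npy',allow_pickle=True).item()
S=load('scene');T=load('side');ws=d['s']
W=(ws,dict(tool_pos=np.array([0.41931542,0.19081892,0.38899814]),ee_rot=np.array([-3.14075152,-2.14366449e-03,-2.98322404])))
W2=(ws,dict(tool_pos=np.array([0.44768678,-0.2020019,0.3260524]),ee_rot=np.array([3.13703439,-0.00608191,-3.08029025])))
def tr(q,P):c,n=np.cos(q[2]),np.sin(q[2]);return np.atleast_2d(P)@np.array([[c,n,0],[-n,c,0],[0,0,1]])+[q[0],q[1],0]
k=.5**.5
def ax(y,l,z):return [l*k,y,.095+z-l*k]
sc=lambda u,v:(300+(u-400)/2,115+v/2); sd=lambda u,v:(210+(u-400)/2.5,150+(v-300)/2.5)
D=[(W,-.075,-.119,(301,238)),(W,0,-.094,(365.5,246.5)),(W,.075,-.106,(431,240)),(W,-.075,-.006,(305,280)),(W,.075,-.006,(415.5,278))]
F=[(S,-.075,-.119,sc(455,108)),(S,0,-.094,sc(495,85)),(S,.075,-.106,sc(517,38)),(T,-.075,-.119,sd(568,417)),(T,0,-.094,sd(526,398)),(T,.075,-.106,sd(470,370))]
for z in(0,None):
  f=lambda q:np.concatenate([proj(*c,tr(q,ax(y,l,q[3] if z is None else 0)))[0]-u for c,y,l,u in F])
  r=least_squares(f,[.55,.26,.16,0]);print('fixed cams',r.x.round(4),f(r.x).round(1).tolist())
q=r.x
# wrist offset
def g(e,z=0):
  w=(W[0],dict(W[1],tool_pos=W[1]['tool_pos']+e[:3]))
  return np.concatenate([proj(*w,tr(q,ax(y,l,q[3])))[0]-u for c,y,l,u in D])
r=least_squares(g,[0,0,0]);print('wrist bias from rack',r.x.round(4),g(r.x).round(1).tolist())
C=np.array([[-.09,.065,.012],[-.09,-.065,.012],[.09,-.065,.012]]);u=np.array([[357,241],[266,240],[269.5,350]])
h=lambda e:(proj(W2[0],dict(W2[1],tool_pos=W2[1]['tool_pos']+e),tr((.612,-.2015,.055),C))-u).ravel()
r=least_squares(h,[0,0,0]);print('wrist bias tray',r.x.round(4),h(r.x).round(1))
E
```

```text
fixed cams [0.5381 0.2621 0.1698 0.    ] [-1.2, 0.6, -0.8, -1.3, -1.0, -0.8, 0.2, -1.3, 0.9, -1.6, 0.7, -1.8]
fixed cams [ 0.5383  0.2663  0.1702 -0.0066] [-0.1, 1.3, 0.1, -0.6, -0.2, -0.0, -0.7, 0.1, 0.2, -0.2, 0.0, -0.4]
wrist bias from rack [ 0.0038  0.0012 -0.0045] [-0.6, 0.1, 0.3, 1.1, 1.3, 2.0, -0.4, -2.3, -0.8, -1.6]
wrist bias tray [-0.0064  0.0001  0.0205] [-0.3 -0.4 -0.   0.2  0.4  0.3]
```

Request:
step_arm --plan '[[[10,30,20,0.05,55],[25,60,20,0.11,55],[45,90,20,0.11,55],[56,117,20,0.11,55],[56,117,0,0.11,55],[56,117,-35,0.11,55],[56,117,-75,0.11,55],[56,117,-75,0.11,55]]]'

```text
time: 18.78
tool_pos: [0.5238, 0.1735, 0.1107]
ee_rot: [-3.139, -0.022, -2.968]
wrist_force: [-0.9, -0.6, -2.1]
width: 0.0515
```

```bash
python3 - <<'E'
from h import *
s,o=snap('scene','s7.png');t,_=snap('side','t7.png');print(o['tool_pos'],o['ee_rot'],o['width'],o['time'])
Q=np.array([.5383,.2663,-.0066]);a=.170
def rk(x,y,z):return Q+[x*np.cos(a)-y*np.sin(a),x*np.sin(a)+y*np.cos(a),z]
k=.5**.5; pts=[rk(l*k,-.075,.095-l*k) for l in(-.119,-.045,0)]
T=o['tool_pos'];pts+=[T,T+[0,0,.03]]
out=[]
for n,f in(('scene','s7'),('side','t7')):
    I=load(n)[0]['frame'].copy()[:,:,::-1].copy();P=proj(*load(n),pts);c=P[1].astype(int);x,y=c[0]-50,c[1]-50
    J=cv2.resize(I[y:y+100,x:x+100],(400,400),interpolation=cv2.INTER_CUBIC)
    for p,col in zip(P,[(255,0,0)]*3+[(0,0,255),(0,255,0)]):cv2.circle(J,tuple(int(v) for v in(p-[x,y]+.5)*4),3,col,-1)
    out.append(J);print(n,x,y)
cv2.imwrite('pics/c7.png',np.hstack(out))
E
```

```text
[0.52380891 0.17350158 0.11072866] [-3.1391136  -0.02221762 -2.96822378] 0.051459194721923784 18.7833
scene 295 140
side 240 154
```

View pics/c7.png

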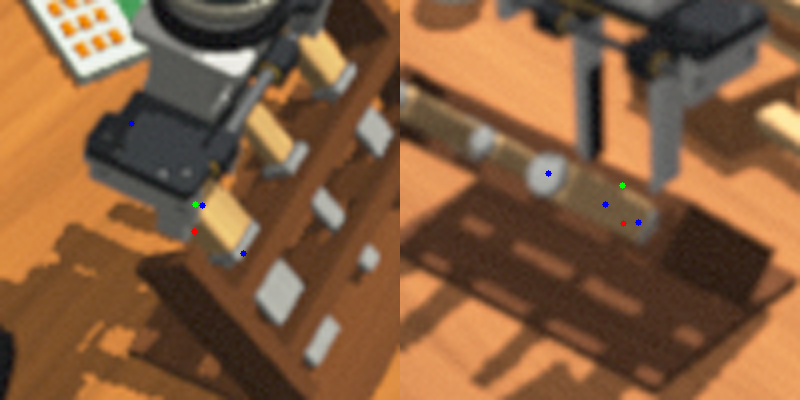

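Request:
step_arm --plan '[[[-4,13,0,0,55],[-4,13,0,0,55],[-4,13,-15,0,55],[-4,13,-28,0,55],[-4,13,-28,0,55]]]'

```text
time: 19.3
tool_pos: [0.5282, 0.1893, 0.0956]
ee_rot: [3.142, 0.001, -2.968]
wrist_force: [-1.1, -0.8, 0.2]
width: 0.0513
```

Request:
step_arm --plan '[[[-8,-2,0,0,55],[-8,-2,-13,0,55],[-8,-2,-26,0,55],[-8,-2,-26,0,55],[-8,-2,-26,0,55]]]'

```text
time: 19.72
tool_pos: [0.52, 0.1869, 0.0703]
ee_rot: [3.141, 0.002, -2.968]
wrist_force: [0.2, 0.4, 0.9]
width: 0.0516
```

```bash
python3 - <<'E'
from h import *
s,o=snap('scene','s8.png');t,_=snap('side','t8.png');print(o['tool_pos'],o['wrist_force'])
I=t['frame'][:,:,::-1];J=cv2.resize(I[154:254,240:340],(400,400),interpolation=cv2.INTER_CUBIC)
I=s['frame'][:,:,::-1];K=cv2.resize(I[140:240,295:395],(400,400),interpolation=cv2.INTER_CUBIC)
cv2.imwrite('pics/c8.png',np.hstack([K,J]))
E
```

```text
[0.51999421 0.18693258 0.07028144] [0.16613306 0.41495833 0.9349755 ]
```

Request:
step_arm --plan '[[[0,0,0,0,20],[0,0,0,0,0],[0,0,0,0,0],[0,0,0,0,0],[0,0,0,0,0],[0,0,0,0,0]]]'

```text
time: 20.32
tool_pos: [0.52, 0.1867, 0.0693]
ee_rot: [-3.141, 0.001, -2.968]
wrist_force: [0.9, -1.1, 1.9]
width: 0.0296
```

Request:
step_arm --plan '[[[-3,0,3,0,0],[-7,-1,7,0,0],[-14,-2,14,0,0],[-21,-4,21,0,0],[-28,-5,28,0,0],[-35,-6,35,0,0],[-35,-6,35,0,0]]]'

```text
time: 20.9
tool_pos: [0.4834, 0.1808, 0.1059]
ee_rot: [3.141, 0.001, -2.968]
wrist_force: [0.6, 1.1, 0.7]
width: 0.0298
```

Request:
step_arm --plan '[[[-7,-1,7,0,0],[-14,-2,14,0,0],[-21,-4,21,0,0],[-28,-5,28,0,0],[-36,-6,36,0,0],[-44,-8,44,0,0],[-52,-9,52,0,0],[-52,-9,52,0,0]]]'

```text
time: 21.57
tool_pos: [0.4308, 0.1717, 0.1573]
ee_rot: [3.141, -0.001, -2.968]
wrist_force: [0.1, 1.0, -2.4]
width: 0.0295
```

```bash
python3 - <<'E'
from h import *
s,o=snap('scene','s9.png');t,_=snap('side','t9.png');print(o['tool_pos'],o['wrist_force'],o['wrist_torque'],o['width'])
# numeric look: diff to previous side/scene images, blade (grey) pixels
A=cv2.imread('pics/t7.png').astype(int);B=t['frame'][:,:,::-1].astype(int)
q=np.array([.5383,.2663,-.0066]);a=.17
T=o['tool_pos']; ax=np.array([np.cos(a)*.707,np.sin(a)*.707,-.707])
g=T+[0,0,.035+.019]
for n,I in(('scene',s['frame']),('side',t['frame'])):
  for d in range(-70,170,15):
    p=proj(*load(n),g+ax*d/1000)[0];i=np.round(p).astype(int);print(n,d,i,I[i[1],i[0]].tolist())
E
```

```text
[0.43079646 0.17170583 0.15733461] [ 0.12030003  0.95338135 -2.39498474] [ 0.04830074  0.07166201 -0.02243336] 0.02951514195860131
scene -70 [296 133] [55, 59, 61]
scene -55 [300 137] [58, 59, 64]
scene -40 [304 142] [58, 62, 62]
scene -25 [308 147] [57, 59, 61]
scene -10 [311 151] [77, 78, 75]
scene 5 [315 156] [236, 196, 119]
scene 20 [319 160] [234, 195, 120]
scene 35 [323 165] [191, 159, 118]
scene 50 [327 169] [174, 174, 166]
scene 65 [330 173] [174, 175, 167]
scene 80 [334 178] [174, 175, 168]
scene 95 [338 182] [174, 177, 167]
scene 110 [341 186] [175, 177, 167]
scene 125 [345 190] [177, 178, 170]
scene 140 [348 194] [151, 138, 125]
scene 155 [352 198] [88, 57, 29]
side -70 [249 182] [117, 119, 116]
side -55 [253 184] [115, 100, 85]
side -40 [256 186] [107, 86, 62]
side -25 [260 188] [108, 86, 60]
side -10 [263 189] [108, 86, 60]
side 5 [266 191] [104, 84, 56]
side 20 [270 193] [104, 103, 100]
side 35 [273 195] [100, 98, 96]
side 50 [276 196] [100, 98, 94]
side 65 [279 198] [106, 104, 99]
side 80 [282 199] [85, 76, 72]
side 95 [285 201] [84, 75, 70]
side 110 [288 203] [82, 79, 75]
side 125 [290 204] [84, 79, 73]
side 140 [293 206] [82, 76, 72]
side 155 [296 207] [83, 77, 71]
```

Request:
step_arm --plan '[[[-5,-1,20,0,0],[-5,-5,45,0,0],[0,-20,65,0,0],[10,-45,70,-0.03,0],[22,-75,70,-0.06,0],[36,-105,70,-0.09,0],[50,-135,70,-0.115,0],[64,-165,70,-0.115,0]]]'

```text
time: 22.33
tool_pos: [0.4966, 0.0054, 0.2247]
ee_rot: [3.141, -0.002, -3.084]
wrist_force: [0.4, -0.4, -1.8]
width: 0.0297
```

Request:
step_arm --plan '[[[14,-30,0,0,0],[30,-60,0,0,0],[46,-90,0,0,0],[62,-120,0,0,0],[80,-150,0,0,0],[100,-180,0,0,0],[120,-200,-10,0,0],[127,-207,-20,0,0]]]'

```text
time: 23.0
tool_pos: [0.6251, -0.204, 0.2029]
ee_rot: [-3.141, -0.002, -3.087]
wrist_force: [0.4, 0.3, -3.2]
width: 0.03
```

Request:
step_arm --plan '[[[0,0,0,0,0],[0,0,0,0,0]]]'

```text
time: 23.17
tool_pos: [0.6225, -0.1994, 0.2028]
ee_rot: [3.138, -0.006, -3.084]
wrist_force: [0.8, 1.3, -2.0]
width: 0.0303
```

Request:
step_arm --plan '[[[0,-1,-30,0,0],[0,-1,-60,0,0],[0,-1,-80,0,0],[0,-1,-84,0,0],[0,-1,-84,0,0]]]'

```text
time: 23.58
tool_pos: [0.6221, -0.1993, 0.1206]
ee_rot: [3.14, -0.003, -3.082]
wrist_force: [-0.1, -0.2, -2.4]
width: 0.0297
```

Request:
step_arm --plan '[[[0,0,-5,0,0],[0,0,-10,0,0],[0,0,-15,0,0],[0,0,-20,0,0],[0,0,-20,0,0]]]'

```text
time: 24.0
tool_pos: [0.6256, -0.2014, 0.103]
ee_rot: [-3.14, 0.005, -3.083]
wrist_force: [3.1, 0.3, -0.2]
width: 0.0298
```

Request:
step_arm --plan '[[[0,0,-5,0,0],[0,0,-10,0,0],[0,0,-15,0,0],[0,0,-15,0,0]]]'

```text
time: 24.33
tool_pos: [0.6235, -0.2015, 0.0858]
ee_rot: [-3.141, -0.001, -3.084]
wrist_force: [2.4, -0.9, 1.8]
width: 0.0299
```

Request:
step_arm --plan '[[[0,0,-5,0,0],[0,0,-10,0,0],[0,0,-15,0,0],[0,0,-15,0,0]]]'

```text
time: 24.67
tool_pos: [0.6229, -0.2011, 0.07]
ee_rot: [3.141, -0.002, -3.084]
wrist_force: [1.0, -0.2, 1.1]
width: 0.0299
```

```bash
cat > ang.py <<'E'
from h import *
from scipy.optimize import least_squares
s,o=snap('scene','sx.png');t,_=snap('side','tx.png')
print(o['tool_pos'],o['wrist_force'].round(1),o['width'],o['time'])
T=o['tool_pos'];yaw=o['ee_rot'][2]-np.pi
f=np.array([np.cos(yaw),np.sin(yaw),0]);l=np.array([-f[1],f[0],0])
def steel(I):
    I=I.astype(int);return (I.max(2)-I.min(2)<22)&(I.max(2)>110)
m=steel(s['frame'])
yy,xx=np.indices(m.shape)
# model: blade rectangle -> best angle, offset by IoU-like score in the scene view
best=[]
for ph in np.arange(-.3,1.0,.02):
  for dz in (.042,.048,.054,.060):
    for L in (.035,.040,.045):
      d=f*np.cos(ph)-np.array([0,0,1])*np.sin(ph); n=f*np.sin(ph)+np.array([0,0,1])*np.cos(ph)
      g=T+[0,0,dz]
      q=[g+d*a+l*b+n*.003 for a,b in((L,-.017),(L+.1,-.017),(L+.1,.017),(L,.017))]
      P=proj(*load('scene'),q)
      M=np.zeros(m.shape,np.uint8);cv2.fillPoly(M,[np.round(P).astype(int)],1)
      M2=cv2.dilate(M,np.ones((7,7),np.uint8));inn=m[M>0].mean();out=m[(M2>0)&(M==0)].mean()
      best.append((inn-out,ph,dz,L,inn,out))
best.sort(reverse=True);print(np.round(best[:8],3))
E
python3 ang.py
```

```text
[ 0.62290208 -0.2011221   0.06999472] [ 1.  -0.2  1.1] 0.02986922380773556 24.6667
[[0.925 0.46  0.042 0.035 0.936 0.011]
 [0.925 0.44  0.042 0.035 0.936 0.011]
 [0.911 0.54  0.054 0.04  0.924 0.013]
 [0.911 0.52  0.054 0.04  0.924 0.013]
 [0.899 0.42  0.042 0.035 0.915 0.016]
 [0.899 0.4   0.042 0.035 0.915 0.016]
 [0.899 0.38  0.042 0.035 0.915 0.016]
 [0.894 0.6   0.054 0.045 0.942 0.049]]
```

Request:
step_arm --plan '[[[0,0,-5,0,0],[0,0,-11,0,0],[0,0,-17,0,0],[0,0,-23,0,0],[0,0,-29,0,0],[0,0,-35,0,0],[0,0,-40,0,0],[0,0,-40,0,0]]]'

```text
time: 25.43
tool_pos: [0.6224, -0.201, 0.0296]
ee_rot: [3.14, -0.003, -3.084]
wrist_force: [-0.6, 0.1, 0.6]
width: 0.0297
```

Request:
step_arm --plan '[[[0,0,-3,0,0],[0,0,-6,0,0],[0,0,-6,0,0]]]'

```text
time: 25.68
tool_pos: [0.6232, -0.2011, 0.0251]
ee_rot: [3.141, -0.001, -3.083]
wrist_force: [-1.9, 0.1, 2.2]
width: 0.0301
```

Request:
step_arm --plan '[[[0,0,20,0,0],[-20,-1,60,0,0],[-55,-3,80,0,0],[-90,-5,80,0,0],[-100,-6,80,0,0],[-100,-6,80,0,0],[-100,-6,80,0,0]]]'

```text
time: 26.27
tool_pos: [0.5234, -0.2067, 0.1045]
ee_rot: [3.14, -0.001, -3.084]
wrist_force: [-0.1, -0.5, -3.2]
width: 0.0297
```

```bash
python3 ang.py
```

```text
[ 0.52341372 -0.20672794  0.10445371] [-0.1 -0.5 -3.2] 0.029705457716780664 26.2667
[[0.899 0.16  0.06  0.04  0.948 0.049]
 [0.875 0.14  0.06  0.04  0.927 0.052]
 [0.875 0.12  0.06  0.04  0.927 0.052]
 [0.875 0.1   0.06  0.04  0.927 0.052]
 [0.865 0.12  0.054 0.035 0.941 0.075]
 [0.862 0.18  0.06  0.04  0.906 0.045]
 [0.859 0.08  0.06  0.04  0.928 0.068]
 [0.859 0.08  0.048 0.04  0.928 0.068]]
```

```bash
python3 - <<'E'
from h import *
out=[]
for n in('scene','side'):
    S=load(n);o=S[1];g=o['tool_pos']+[.03,0,.054];c=proj(*S,g)[0].astype(int);x,y=c[0]-50,c[1]-50;print(n,x,y)
    out.append(cv2.resize(S[0]['frame'][y:y+100,x:x+100,::-1],(400,400),interpolation=cv2.INTER_CUBIC))
cv2.imwrite('pics/c9.png',np.hstack(out))
E
```

```text
scene 195 255
side 362 213
```

View pics/c9.png

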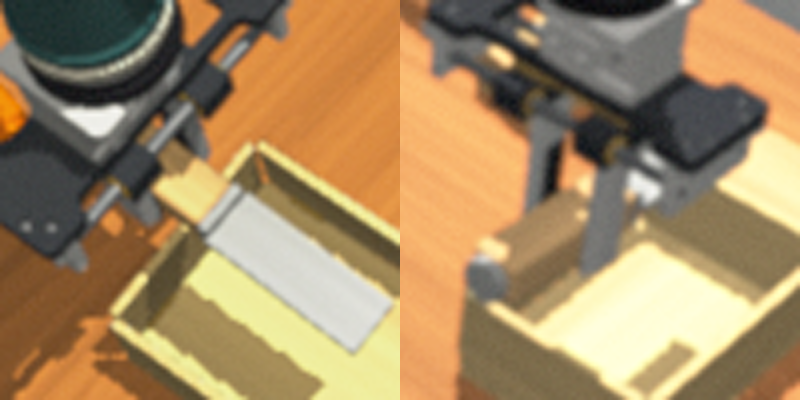

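```bash
cat > fit.py <<'E'
from h import *
from scipy.optimize import least_squares
S=load('scene');T=load('side');o=S[1];t0=o['tool_pos'];yaw=o['ee_rot'][2]-np.pi
U=np.array([[203,228],[245,190],[355,352],[393,300]])/4+[195,255]
V=np.array([383.75,282.2])
def pts(p):
    ph,dz,L,dy,dw=p;a=yaw+dw;f=np.array([np.cos(a),np.sin(a),0]);l=np.array([-f[1],f[0],0]);z=np.array([0,0,1])
    d=f*np.cos(ph)-z*np.sin(ph);n=f*np.sin(ph)+z*np.cos(ph);g=t0+l*dy+z*dz
    return np.array([g+d*x+l*y+n*.003 for x,y in((L,-.017),(L,.017),(L+.1,-.017),(L+.1,.017))]),g+d*(L-.119),g+d*(L+.05)
def F(p):
    q,c,m=pts(p);return np.r_[(proj(*S,q)-U).ravel(),(proj(*T,c)[0]-V),(p[4])*40,(p[3])*200]
r=least_squares(F,[.1,.054,.04,0,0]);print(r.x.round(4),F(r.x).round(2));print('blade mid',pts(r.x)[2].round(4))
J=r.jac;print('sd',np.sqrt(np.diag(np.linalg.inv(J.T@J))).round(4)*.6)
E
python3 fit.py
```

```text
[ 0.0157  0.0642  0.048  -0.0018  0.0005] [ 0.06  2.61 -0.02 -0.2  -0.49 -0.67  0.22 -0.73 -0.97 -0.61  0.02 -0.37]
blade mid [ 0.6213 -0.2028  0.1671]
sd [0.04416 0.0021  0.0018  0.00078 0.01158]
```

```bash
cat >> fit.py <<'E'
print('--- variants')
def G(p,w):
    f=F(p);return np.r_[f[4:],f[:4]*w,(p[1]-.050-.08*np.tan(p[0]))*400*(1 if TIE else 0)]
for TIE in(0,1):
  for w in(0,.3,1):
    r=least_squares(G,[.05,.054,.04,0,0],args=(w,));print(TIE,w,r.x.round(3),G(r.x,w).round(1),pts(r.x)[2].round(4))
# steel/wood boundaries sub-pixel along the blade centreline in scene
m=U[[2,3]].mean(0);d=(U[[0,1]].mean(0)-m);d/=np.linalg.norm(d)
I=load('scene')[0]['frame']
for k in np.arange(-6,64,2):
    p=m+d*k;print(int(k),cv2.getRectSubPix(I,(1,1),tuple(map(float,p)))[0,0].tolist(),end=' ')
E
python3 fit.py
```

```text
[ 0.0157  0.0642  0.048  -0.0018  0.0005] [ 0.06  2.61 -0.02 -0.2  -0.49 -0.67  0.22 -0.73 -0.97 -0.61  0.02 -0.37]
blade mid [ 0.6213 -0.2028  0.1671]
sd [0.04416 0.0021  0.0018  0.00078 0.01158]
--- variants
0 0 [ 0.006  0.063  0.049 -0.003  0.002] [-0.3  0.   0.4 -0.  -0.2 -0.   0.1 -0.6  0.   0.   0.   0.   0. ] [ 0.6227 -0.2038  0.1669]
0 0.3 [ 0.01   0.063  0.049 -0.003  0.002] [-0.3 -0.1  0.4 -0.1 -0.3 -0.1  0.1 -0.6  0.1  1.   0.   0.2  0. ] [ 0.6224 -0.2036  0.1667]
0 1 [ 0.016  0.064  0.048 -0.002  0.001] [-0.5 -0.7  0.2 -0.7 -1.  -0.6  0.  -0.4  0.1  2.6 -0.  -0.2  0. ] [ 0.6213 -0.2028  0.1671]
1 0 [ 0.106  0.059  0.046 -0.003  0.024] [-0.   0.2  0.2  0.2 -0.6 -0.   0.9 -0.5  0.   0.  -0.   0.   0.2] [ 0.6183 -0.2017  0.1533]
1 0.3 [ 0.107  0.059  0.045 -0.002  0.023] [-0.   0.1  0.2  0.1 -0.7 -0.1  0.9 -0.5  0.   1.  -0.1  0.2  0.2] [ 0.6182 -0.2015  0.1534]
1 1 [ 0.11   0.06   0.045 -0.001  0.02 ] [-0.1 -0.5  0.1 -0.4 -1.5 -0.6  0.8 -0.2  0.1  2.7 -0.3 -0.2  0.3] [ 0.6173 -0.2005  0.1536]
-6 [239, 234, 153] -4 [239, 234, 151] -2 [240, 235, 151] 0 [213, 207, 159] 2 [221, 221, 215] 4 [222, 223, 215] 6 [221, 221, 215] 8 [221, 222, 215] 10 [221, 221, 215] 12 [219, 219, 212] 14 [220, 221, 214] 16 [220, 220, 213] 18 [219, 219, 212] 20 [218, 218, 212] 22 [219, 219, 214] 24 [218, 218, 211] 26 [217, 217, 210] 28 [217, 217, 210] 30 [216, 216, 208] 32 [216, 216, 207] 34 [216, 216, 208] 36 [216, 215, 207] 38 [216, 216, 207] 40 [215, 215, 204] 42 [215, 216, 207] 44 [215, 215, 205] 46 [199, 199, 189] 48 [175, 176, 168] 50 [201, 191, 174] 52 [238, 215, 134] 54 [240, 225, 142] 56 [240, 224, 142] 58 [240, 224, 141] 60 [241, 223, 140] 62 [206, 174, 106]
```

Request:
step_arm --plan '[[[35,2,0,0,0],[70,4,0,0,0],[105,6,-20,0,0],[129,7,-45,0,0],[129,7,-65,0,0],[129,7,-72,0,0],[129,7,-72,0,0],[129,7,-72,0,0]]]'

```text
time: 27.03
tool_pos: [0.6526, -0.2, 0.0331]
ee_rot: [3.141, -0.001, -3.083]
wrist_force: [0.5, -0.3, -2.6]
width: 0.0298
```

Request:
step_arm --plan '[[[0,0,-2,0,0],[0,0,-2,0,0],[0,0,-2,0,0]]]'

```text
time: 27.28
tool_pos: [0.6534, -0.2008, 0.034]
ee_rot: [-3.14, 0.003, -3.084]
wrist_force: [-0.3, -0.1, -1.9]
width: 0.0299
```

Request:
step_arm --plan '[[[0,0,-2,0,0],[0,0,-2,0,0],[0,0,-2,0,0]]]'

```text
time: 27.53
tool_pos: [0.6526, -0.2003, 0.0301]
ee_rot: [-3.142, 0.0, -3.084]
wrist_force: [1.3, 0.4, -1.7]
width: 0.0298
```

Request:
step_arm --plan '[[[0,0,-2,0,0],[0,0,-2,0,0],[0,0,-2,0,0]]]'

```text
time: 27.78
tool_pos: [0.6524, -0.2001, 0.0274]
ee_rot: [3.141, -0.001, -3.083]
wrist_force: [-0.2, -0.5, -2.2]
width: 0.0298
```

Request:
step_arm --plan '[[[0,0,-2,0,0],[0,0,-2,0,0],[0,0,-2,0,0]]]'

```text
time: 28.03
tool_pos: [0.6525, -0.2001, 0.0255]
ee_rot: [3.141, -0.001, -3.083]
wrist_force: [0.1, -0.7, -3.5]
width: 0.0298
```

Request:
step_arm --plan '[[[0,0,-2,0,0],[0,0,-2,0,0],[0,0,-2,0,0]]]'

```text
time: 28.28
tool_pos: [0.6526, -0.2001, 0.0236]
ee_rot: [3.141, -0.0, -3.083]
wrist_force: [-0.2, 0.0, -3.4]
width: 0.0297
```

Request:
step_arm --plan '[[[0,0,-2,0,0],[0,0,-2,0,0],[0,0,-2,0,0]]]'

```text
time: 28.53
tool_pos: [0.653, -0.2004, 0.0229]
ee_rot: [-3.141, 0.001, -3.083]
wrist_force: [-2.7, 0.5, 2.5]
width: 0.0302
```

Request:
step_arm --plan '[[[0,0,-2,0,0],[0,0,-2,0,0],[0,0,-2,0,0]]]'

```text
time: 28.78
tool_pos: [0.653, -0.2004, 0.0216]
ee_rot: [-3.141, 0.001, -3.083]
wrist_force: [-4.3, 1.1, 5.1]
width: 0.0299
```

Request:
step_arm --plan '[[[0,0,-2,0,0],[0,0,-2,0,0],[0,0,-2,0,0]]]'

```text
time: 29.03
tool_pos: [0.6531, -0.2005, 0.0198]
ee_rot: [-3.141, 0.002, -3.083]
wrist_force: [-4.7, 0.4, 5.2]
width: 0.0294
```

Request:
step_arm --plan '[[[0,0,10,0,0],[-20,-1,12,0,0],[-43,-2,12,0,0],[-43,-2,8,0,0],[-43,-2,8,0,0],[-43,-2,8,0,0]]]'

```text
time: 29.53
tool_pos: [0.6098, -0.2021, 0.0252]
ee_rot: [3.141, -0.0, -3.084]
wrist_force: [-0.3, -0.1, -3.4]
width: 0.03
```

Request:
step_arm --plan '[[[0,0,-2,0,0],[0,0,-2,0,0],[0,0,-2,0,0]]]'

```text
time: 29.78
tool_pos: [0.6102, -0.2021, 0.0235]
ee_rot: [3.141, -0.0, -3.083]
wrist_force: [-0.4, -1.1, -2.2]
width: 0.0298
```

Request:
step_arm --plan '[[[0,0,-2,0,0],[0,0,-2,0,0],[0,0,-2,0,0]]]'

```text
time: 30.03
tool_pos: [0.6097, -0.2021, 0.0215]
ee_rot: [3.141, -0.0, -3.083]
wrist_force: [0.2, 0.8, -2.3]
width: 0.0301
```

Request:
step_arm --plan '[[[0,0,-2,0,0],[0,0,-2,0,0],[0,0,-2,0,0]]]'

```text
time: 30.28
tool_pos: [0.6101, -0.2023, 0.0204]
ee_rot: [-3.141, 0.001, -3.083]
wrist_force: [-0.5, -0.0, -1.1]
width: 0.0299
```

Request:
step_arm --plan '[[[0,0,20,0,0],[0,0,45,0,0],[-20,-1,65,0,0],[-45,-2,75,0,0],[-70,-3,75,0,0],[-88,-4,75,0,0],[-94,-4,75,0,0],[-94,-4,75,0,0]]]'

```text
time: 30.95
tool_pos: [0.5147, -0.2062, 0.0948]
ee_rot: [3.141, 0.0, -3.084]
wrist_force: [1.2, -0.0, -2.2]
width: 0.0302
```

Request:
step_arm --plan '[[[0,0,0,0,0],[0,0,0,0,0],[0,0,0,0,0]]]'

```text
time: 31.2
tool_pos: [0.5165, -0.2061, 0.0944]
ee_rot: [3.141, 0.0, -3.083]
wrist_force: [0.5, 0.8, -3.1]
width: 0.0299
```

```bash
python3 - <<'E'
from h import *
from scipy.optimize import least_squares
s,o=snap('scene','sf.png');t,_=snap('side','tf.png');print(o['tool_pos'],o['ee_rot'],o['wrist_force'],o['wrist_torque'],o['width'],o['qvel'].round(3),o['time'])
S=load('scene');I=s['frame'].astype(int);m=((I.max(2)-I.min(2)<25)&(I.max(2)>165)).astype(np.uint8)
a=o['ee_rot'][2]-np.pi;f=np.array([np.cos(a),np.sin(a),0]);l=np.array([-f[1],f[0],0]);g0=o['tool_pos']+[0,0,.0546]
c=proj(*S,g0+f*.095)[0]
n,lab,st,ce=cv2.connectedComponentsWithStats(m);i=lab[int(c[1]),int(c[0])];print('blob',i,st[i],ce[i],'pred',c)
b=cv2.minAreaRect(np.argwhere(lab==i)[:,::-1].astype(np.float32));box=cv2.boxPoints(b);print(b)
B=(lab==i).astype(float);yy,xx=np.indices(B.shape)
x0,y0,w,h=st[i][:4];pad=8;sl=(slice(y0-pad,y0+h+pad),slice(x0-pad,x0+w+pad));Bs=cv2.GaussianBlur(B,(0,0),1)[sl]
def ren(p):
    ph,L,dz,dy=p;d=f*np.cos(ph)-np.array([0,0,1])*np.sin(ph);nn=f*np.sin(ph)+np.array([0,0,1])*np.cos(ph);g=o['tool_pos']+[0,0,dz]+l*dy
    q=proj(*S,[g+d*x+l*y+nn*.003 for x,y in((L,-.017),(L+.1,-.017),(L+.1,.017),(L,.017))])
    M=np.zeros(B.shape,np.uint8);cv2.fillPoly(M,[np.round((q)*16).astype(np.int32)],255,cv2.LINE_AA,4);return cv2.GaussianBlur(M/255.,(0,0),1)[sl],g+d*(L+.05)
for dz in(.0546,.062):
  for ph in(-.1,-.05,0,.05,.1,.15):
    r=least_squares(lambda p:(ren([ph,p[0],dz,p[1]])[0]-Bs).ravel(),[.043,0],diff_step=.02,x_scale=[.01,.01]);print(dz,ph,round(r.cost,2),r.x.round(4),ren([ph,r.x[0],dz,r.x[1]])[1].round(4))
E
```

```text
[ 0.51650745 -0.20610096  0.09441582] [ 3.14126541e+00  2.41297212e-05 -3.08287020e+00] [ 0.50586251  0.83083112 -3.10042439] [0.05292827 0.14721569 0.00491466] 0.029912777639850518 [ 0.     0.     0.001 -0.002  0.003 -0.001] 31.2
blob 75 [246 303  45  38 699] [267.60515021 321.28612303] pred [267.71778658 321.50485623]
((267.5039978027344, 321.1696472167969), (45.47538757324219, 15.505678176879883), 36.52885055541992)
0.0546 -0.1 26.83 [0.0448 0.    ] [ 0.6106 -0.2006  0.1585]
0.0546 -0.05 14.21 [0.0447 0.    ] [ 0.6109 -0.2006  0.1537]
0.0546 0 9.77 [0.043 0.   ] [ 0.6093 -0.2006  0.149 ]
0.0546 0.05 10.8 [0.043 0.   ] [ 0.6092 -0.2006  0.1444]
0.0546 0.1 17.58 [0.043 0.   ] [ 0.6089 -0.2007  0.1397]
0.0546 0.15 27.89 [0.0423 0.    ] [ 0.6076 -0.2007  0.1352]
0.062 -0.1 47.17 [0.0512 0.    ] [ 0.6171 -0.2002  0.1665]
0.062 -0.05 33.12 [0.0514 0.    ] [ 0.6176 -0.2002  0.1615]
0.062 0 19.95 [0.0441 0.    ] [ 0.6105 -0.2006  0.1564]
0.062 0.05 14.3 [0.043 0.   ] [ 0.6092 -0.2006  0.1518]
0.062 0.1 14.21 [0.043 0.   ] [ 0.6089 -0.2007  0.1471]
0.062 0.15 18.62 [0.0437 0.    ] [ 0.609  -0.2007  0.1424]
```

```bash
python3 - <<'E'
import cv2,numpy as np
from bench import robot
for a,b in(('scene1','sf'),('side1','tf')):
    A=cv2.imread(f'pics/{a}.png').astype(int);B=cv2.imread(f'pics/{b}.png').astype(int)
    for I in(A,B):
        m=((I[:,:,2]>190)&(I[:,:,0]<40)&(I[:,:,1]<150)).astype(np.uint8);n,l,s,c=cv2.connectedComponentsWithStats(m);k=s[1:,4].argsort()[::-1][:1]+1;print(a,s[k].tolist(),c[k].round(1).tolist())
    d=cv2.morphologyEx((abs(A-B).max(2)>45).astype(np.uint8),cv2.MORPH_OPEN,np.ones((3,3),np.uint8));n,l,s,c=cv2.connectedComponentsWithStats(d)
    print([x.tolist() for x in s[1:] if x[4]>40])
print(robot.close_job())
E
```

```text
scene1 [[148, 235, 53, 56, 845]] [[174.3, 261.5]]
scene1 [[278, 219, 14, 12, 125]] [[284.6, 224.5]]
[[74, 0, 52, 107, 1067], [91, 0, 236, 359, 31924], [157, 0, 19, 9, 113], [163, 0, 42, 28, 580], [293, 0, 69, 50, 1424], [85, 115, 51, 56, 1612], [147, 136, 19, 9, 81], [322, 166, 23, 30, 311], [165, 179, 12, 10, 80], [347, 190, 12, 15, 123], [301, 206, 36, 17, 354], [359, 206, 11, 14, 114], [372, 220, 7, 11, 51], [296, 305, 10, 9, 54], [220, 342, 64, 48, 812], [209, 357, 62, 49, 534]]
side1 [[316, 377, 1, 1, 1]] [[316.0, 377.0]]
side1 [[271, 371, 47, 32, 400]] [[293.9, 386.3]]
[[0, 8, 111, 100, 5877], [150, 63, 7, 16, 78], [0, 70, 92, 147, 5578], [113, 92, 52, 39, 1209], [119, 99, 363, 254, 20003], [92, 102, 21, 25, 369], [339, 111, 66, 26, 1189], [0, 122, 201, 358, 29186], [89, 186, 11, 9, 75], [25, 216, 11, 13, 69], [299, 231, 11, 6, 42], [382, 238, 9, 10, 63], [271, 241, 29, 28, 371], [451, 275, 20, 16, 106], [363, 292, 13, 13, 112], [420, 301, 12, 10, 75], [358, 329, 19, 14, 174], [406, 337, 8, 9, 56], [120, 339, 315, 141, 13868], [316, 347, 43, 27, 415], [116, 371, 52, 15, 286]]
the job is handed in; nothing more can be done
None
```

The tray's three hinged walls are up. The largest chisel, the one in the right-hand slot with the widest blade, is held still and level over the tray. The job is handed in at about 31 s on the clock.

**Final pose**
- Estimated from a fit to the scene camera picture and from touching the fixed wall: the middle of the blade is at about (0.610, −0.201, 0.149) m. The tray middle is at about (0.612, −0.2015) m.
- The chisel is level to within about 0.03 rad and aligned with the tray to within about 0.01 rad. The grip opening is 29.9 mm on the 30 mm handle.
- The tool can only point down, so I levelled the chisel by pressing the blade lightly onto the top of the tray's fixed wall, turning it in the grip.

**Walls**
- Each wall was pushed up until the force rose at its stop (13–17 N). The enlarged crop of the chisel over the tray showed them upright. I did not look at them again in the final picture.

**What went wrong or disagreed**
- **Finger length:** the fingertips met the bench with the reported TCP at about −34 mm, so they end roughly 35 mm short of it. I worked from contact instead.
- **Near wall:** my first pass went over the wall. The second jammed on it, with the wrist force reaching 96 N (limit 120 N), and flattened it. I then raised it from low along its arc.
- **Bench touch:** finding the bench took a 32 N press with the fingertips, close to the orange look-alike chisel.
- **Not confirmed:** my last colour check for the orange chisel was inconclusive, because the arm and its shadow cover it in both views. I did not check the other objects one by one. I never aimed a move at them or saw one shift.

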